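Run the bench magnifier's boom out one hole

TASK

The magnifier lens stops short of the culture dish. Squeeze in the sprung button on the side of its boom, draw the sleeve outwards (towards the lens) off that hole and on until the button pops out fully through the next hole, then stop at once and let go. Never pull hard against the button while it sits in a hole (over 20 N bends it), and leave the dish, bottle and slide box where they are.

Things in the scene. Friction and masses are not known exactly. Their poses are not given: they have to be found in the camera images.
- stand: Magnifier stand fixed to the bench: foot, post and a level square boom. Origin on the bench straight under the button; x points outwards along the boom (post at -165 mm, light pad with dish at +200), y to the side where the button sticks out, z up. The boom's axis is level at z = 150 mm, y = 0. Nothing of the stand is higher than 173 mm.
- boom_hole (a point): Point on the axis of the sliding sleeve level with its first hole; moves with it. Sleeve: aluminium tube 30 x 30 mm, from 125 mm behind to 75 mm ahead of this point. Pierced side: +y of the stand, 15 mm from the axis, 2 mm thick, holes 16 mm across. The next hole, in a strip let flush into that side, is 48 to 80 mm behind this point: it differs from stand to stand, find it by feel.
- lens (a point): Centre of the lens, fixed to the sleeve's front end, 134 mm ahead of its first hole at the height of the boom's axis; black ring 104 mm across, 12 mm thick.
- button_tip (a point): Top of the steel button's dome (14 mm across, dome radius 7 mm). It is on the fixed inner tube at x = 0 of the stand and does not travel with the sleeve. At the start it stands 7 mm proud of the first hole, 22 mm from the boom's axis. A flat finger pad closed over it onto the sleeve's side presses it flush; the opposite side is plain.
- boom (a joint): How far the sleeve is drawn out, m: 0 at the start (up to 1 mm play each way in a hole), 0.100 at the end stop. About 15 to 20 N draws it off the hole once the button is flush; then it slides with 7 to 10 N, stays where it is left, and locks when the button pops out.
- button (a joint): How far the button is pushed in, m: 0 fully out, 0.007 flush with the sleeve (spring about 6.5 N), 0.009 under the wall. Not flush it locks the sleeve; flush, its dome is cammed under the wall as the sleeve is drawn, and stays in until a hole comes. As it rises into a hole it tugs the sleeve forward a few mm (about 10 N change of pull).
- dish: Shallow round culture dish, 60 mm across, 14 mm high, on the light pad below the lens; origin under its centre. To be left alone.
- bottle: Amber bottle, 64 mm across, 150 mm high, standing on the bench; origin under its centre. To be left alone.
- slidebox: Grey slide box, 85 x 100 x 34 mm, on the bench; origin under its centre. To be left alone.

How it is judged:
On the way, in this order (a step that is already met when the one before it is completed fails the run):
1. the button is pushed in flush while the sleeve is still at its first hole (value of joint button above 0.0055 m and value of joint boom below 0.008 m), for 0.05 s.
2. the sleeve has been drawn out and the button has popped out of the next hole (value of joint boom between 0.044 and 0.084 m and value of joint button below 0.002 m), for 0.2 s.
At the end, for the whole second after the job is handed in: The sleeve stands one hole further out (boom joint between 44 and 84 mm), at rest, with the button out through the next hole to within 2 mm of its full height (all of step 2 and not (velocity of joint boom above 0.01 m/s)); the robot touches nothing.
It fails at once if the sleeve is wrenched against the button with more than 20 N (contact force between button and boom above 20 N).
It fails at once if the dish is shifted on the light pad by more than 15 mm (distance of dish from where it was at the start of the episode above 0.015 m).
It fails at once if the bottle is shifted by more than 20 mm (distance of bottle from where it was at the start of the episode above 0.02 m).
It fails at once if the slide box is shifted by more than 20 mm (distance of slidebox from where it was at the start of the episode above 0.02 m).
It also fails if it takes over 45 s, if anything falls off the work surface, if the arm or the gripper's body presses on something with over 40 N, if the wrist force passes 120 N, or if a joint passes its speed limit or range.

ROBOT

A 6-joint arm with a two-finger parallel gripper is mounted at the origin on the work surface. World frame = base frame: x ahead of the robot, y to its left, z up, the work surface at z = 0. Lengths are in m, angles in rad, forces in N, time in s.
With the tool pointing down it reaches from about 0.375 to 0.9 m from the base axis. Payload 3.1 kg.
Tool frame: the origin (TCP) lies on the centre line of the jaws, within the pads' length; the fingertips stand 8 mm ahead of it and the grasp point (between the pads) lies 11 mm behind it (robot.tip_extent is the distance from the TCP to the fingertips, in m); y points along the fingers, z is the direction in which the jaws open and shut, and the axes are right-handed (so a half turn about y gives the same grasp; the last joint's range is limited). The gripper opens to 87 mm and grips with 3 to 60 N. Pads are 19 mm wide; open, the fingers measure 117 mm over their backs; the gripper's body (75 mm by 190 mm) begins 51 mm behind the grasp point.
Start: joints at [-1.379, 0.527, 1.433, -0, 1.181, -0.178], TCP at [0.226, -0.583, 0.231] pointing down, gripper open.
Joint ranges: [-3.08, 3.08], [-0.75, 2.2], [0.22, 2.44], [-1.43, 4.57], [0, 2.65], [-2.85, 2.85]. Speed limits (rad/s): [2.79, 2.79, 3.14, 3.14, 3.14, 3.14].

INTERFACE

Orientations are given as a unit quaternion [x, y, z, w].
In Python, from rig import robot gives the robot as it stands.
- The arm moves only by the shell command python3 -m crank 'ROWS' [FORCE]. ROWS is JSON, a list that holds one entry, the list of rows, each a list of 7 numbers: the turn, a rotation vector about the tool's x, y, z in degrees, then the shift along the tool's x, y, z in m, then the opening in per cent of the stroke, from 0 (shut) to 100 (fully open). In form: [[[ax, ay, az, dx, dy, dz, gripper], ...]]. A call has exactly 5 rows; each row shifts and turns the commanded pose from where the row before left it, along the tool's axes as they then stand; what a row does not reach is not made up. A row lasts 1/8 s, in which the tool goes at most 62.5 mm and 10.7 degrees, less where a joint would pass 70% of its speed; a pose out of reach is approached as far as the arm can. A call with a gripper value outside its range is refused whole. The fingers move at their own pace and stop on an object; FORCE is the grip in N (left out, the last holds). Time passes only in rows, so rows that do not move let the fingers close, or fill a call up. It gives the time, the measured TCP pose, the force and the opening at its end, in the units of the state.
- robot.get_obs(): the state, without advancing time (a new reading comes with each control period).
- robot.camera(name): name is "scene" or "top" or "wrist"; returns a dict with "img" (384x512x3 uint8, red, green, blue), "K" (3x3 intrinsics, pixels), "R" (3x3) and "t" (3): a world point X has camera coordinates R X + t; the wrist camera has in their place "T_tool_cam" (4x4, takes a point from camera to tool coordinates, whose origin is the TCP and whose axes are the tool frame's). Camera axes: x right, y down, z forward; pixel columns grow to the right and rows downward; lengths in m; the calibration is good to about 2 mm. A picture is of the moment at which its call begins: read the wrist's pose just before it. There is no depth.
- robot.hand_in(): hands the job in, once; it reports no verdict.
Trained networks look in a picture, given as the dict that the camera call returned (one of the last four; its "shot" number tells which), for a name from the list of things; names that differ only in an ending like _2 or _b are one class to them, and where a whole thing is asked for, a point or a joint stands for the part that bears it (a point fixed in the world has none). Each returns a list of dicts, best first, with "conf" (0 to 1); they miss things now and then, are a little off and sometimes report something else, mostly with a low value. They report only what shows in the picture. A call takes as long as a camera call.
- robot.spot_in(picture, thing): "at" ([row, column] in pixels, amid what is visible of it).
The state is a dict: "time": time; "q": joint angles; "joint_velocities": joint speeds; "joint_torque": joint torques, N m; "position": TCP position; "tool_rot": TCP orientation; "ft_force": force on the tool from outside, world axes, zero at the start; "moment": the same for the moment, N m; "grip_width": finger opening in m.
Only numpy, scipy, OpenCV 4.12 (cv2) and the standard library are available. Lean on these libraries where they do the work, as an engineer would, in place of code of your own. Each camera call takes 0.05 s, during which the arm holds its last target.

## Working session

There is one attempt and no reset: what is moved stays moved. The work goes in short steps, Python scripts to look and compute and a shell command to move; the robot and the scene stay as the last step left them, time stands still between calls to the robot, and variables do not carry over. Pictures are saved under pics/ and viewed, and the job is handed in when it is done.

```bash
ls; mkdir -p pics; cat > h.py <<'E'
import numpy as np, cv2
from rig import robot
from scipy.spatial.transform import Rotation as Rn
def save(p,n): cv2.imwrite('pics/'+n+'.png',cv2.cvtColor(p['img'],cv2.COLOR_RGB2BGR))
E
python3 - <<'E'
from h import *
np.set_printoptions(precision=4,suppress=True)
o=robot.get_obs();print(o)
print(Rn.from_quat(o['tool_rot']).as_matrix(), robot.tip_extent)
for c in ['scene','top']:
    p=robot.camera(c);save(p,c+'0');print(c,p['K'],p['R'],p['t'])
    for t in ['stand','boom_hole','lens','button_tip','dish','bottle','slidebox']:
        print(t,[(d['at'],round(d['conf'],2)) for d in robot.spot_in(p,t)[:2]])
E
```

```text
pics
{'time': 0.0, 'q': array([-1.3795,  0.5285,  1.4339, -0.    ,  1.1814, -0.1785]), 'joint_velocities': array([ 0.0013,  0.0006, -0.0005, -0.0001, -0.0018,  0.0009]), 'joint_torque': array([  0.0015, -44.0043, -17.6596,   0.0634,   0.0582,  -0.0002]), 'position': array([ 0.2258, -0.582 ,  0.2296]), 'tool_rot': array([-0.13  ,  0.6958, -0.6943,  0.13  ]), 'ft_force': array([0.3063, 0.3818, 0.8733]), 'moment': array([-0.0187,  0.0071,  0.0261]), 'grip_width': 0.08704822134979497}
[[-0.9324 -0.0005  0.3615]
 [-0.3615  0.0021 -0.9324]
 [-0.0003 -1.     -0.0021]] 0.008
scene [[474.4505   0.     257.1223]
 [  0.     474.4505 200.4252]
 [  0.       0.       1.    ]] [[ 0.718   0.6959  0.0132]
 [ 0.5413 -0.5463 -0.6392]
 [-0.4376  0.4661 -0.7689]] [-0.5467 -0.2016  1.5711]
stand [([218.8, 166.5], 0.62)]
boom_hole []
lens [([212.2, 159.2], 0.72)]
button_tip []
dish [([267.6, 129.6], 0.87)]
bottle [([145.0, 310.0], 0.62)]
slidebox [([254.2, 298.6], 0.87)]
top [[411.5855   0.     258.6586]
 [  0.     411.5855 192.1818]
 [  0.       0.       1.    ]] [[-0.0192 -0.9998  0.0092]
 [-0.9838  0.0173 -0.1785]
 [ 0.1783 -0.0125 -0.9839]] [0.131  0.6177 1.1053]
stand [([228.0, 311.4], 0.63), ([223.9, 354.3], 0.25)]
boom_hole [([137.7, 255.5], 0.75), ([223.4, 355.7], 0.55)]
lens [([223.3, 355.6], 0.86)]
button_tip []
dish []
bottle [([216.0, 141.2], 0.76)]
slidebox [([136.8, 254.6], 0.96)]
```

View pics/scene0.png

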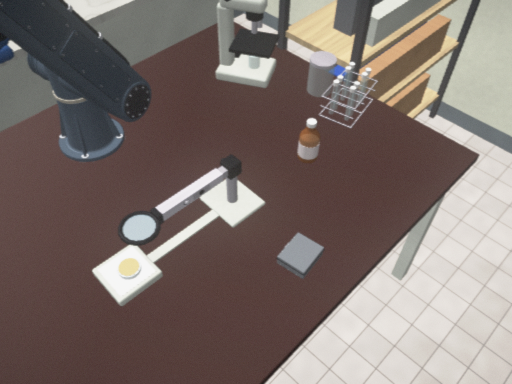

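View pics/top0.png

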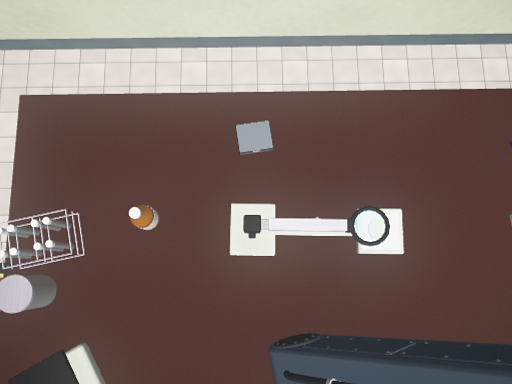

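```bash
cat >> h.py <<'E'
def bp(p,rc,z):
    K,R,t=p['K'],p['R'],p['t']; d=R.T@np.linalg.inv(K)@np.array([rc[1],rc[0],1.]); c=-R.T@t
    return c+d*(z-c[2])/d[2]
E
python3 - <<'E'
from h import *
np.set_printoptions(precision=4,suppress=True)
p=robot.camera('top')
im=cv2.cvtColor(p['img'],cv2.COLOR_RGB2BGR)[190:270,220:410]
cv2.imwrite('pics/topz.png',cv2.resize(im,None,fx=4.2,fy=4.2,interpolation=cv2.INTER_CUBIC))
print('lens',bp(p,robot.spot_in(p,'lens')[0]['at'],.15))
print('box',bp(p,(137,255),.034),'bottle',bp(p,(213,135),.15))
# dish + lens from scene
s=robot.camera('scene')
print(bp(s,robot.spot_in(s,'lens')[0]['at'],.15),bp(s,robot.spot_in(s,'dish')[0]['at'],.03),bp(s,(228,140),.15))
im=cv2.cvtColor(s['img'],cv2.COLOR_RGB2BGR)[140:310,80:270]
cv2.imwrite('pics/scz.png',cv2.resize(im,None,fx=3.5,fy=3.5,interpolation=cv2.INTER_CUBIC))
E
```

```text
lens [ 0.51   -0.1243  0.15  ]
box [0.789  0.1269 0.034 ] bottle [0.5543 0.4376 0.15  ]
[ 0.5115 -0.1052  0.15  ] [ 0.5046 -0.2176  0.03  ] [ 0.5141 -0.1582  0.15  ]
```

View pics/topz.png

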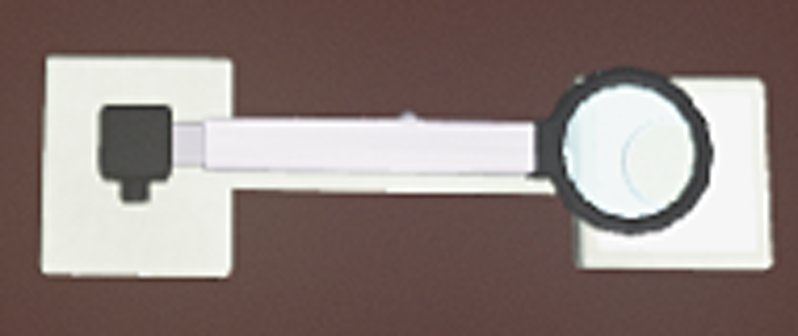

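View pics/scz.png

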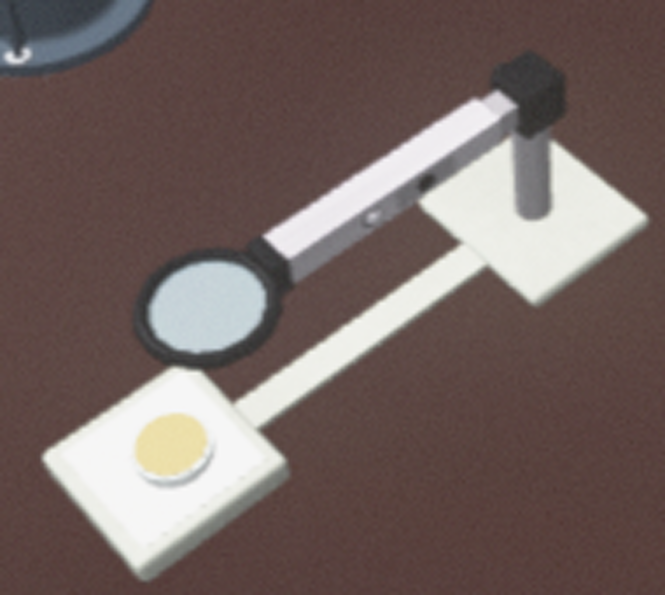

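```bash
python3 - <<'E'
from h import *
np.set_printoptions(precision=4,suppress=True)
p=robot.camera('top');s=robot.camera('scene')
f=lambda r,c:(190+r/4.2-.4,220+c/4.2-.4)
g=lambda r,c:(140+r/3.5-.35,80+c/3.5-.35)
print('top lens',bp(p,f(151,631),.156)); a=bp(p,f(144,204),.165);b=bp(p,f(150,535),.165)
print('rear/front',a,b,'len',np.linalg.norm(a-b),'yaw of axis',np.degrees(np.arctan2(*(b-a)[[1,0]])))
print('button',bp(p,f(113,408),.15)); print('clamp',bp(p,f(142,136),.173))
print('sc button',bp(s,g(217,373),.15),'hole',bp(s,g(181,428),.15),'lens',bp(s,g(310,208),.156))
print('front top edge',bp(s,g(232,268),.165),bp(s,g(258,293),.165),'rear',bp(s,g(98,476),.165))
E
```

```text
top lens [ 0.5107 -0.1597  0.156 ]
rear/front [0.5187 0.0987 0.165 ] [ 0.5115 -0.0995  0.165 ] len 0.19832691617500026 yaw of axis -92.08834720631398
button [ 0.5369 -0.0267  0.15  ]
clamp [0.5198 0.1393 0.173 ]
sc button [ 0.5303 -0.0248  0.15  ] hole [0.5328 0.0266 0.15  ] lens [ 0.5174 -0.1621  0.156 ]
front top edge [ 0.4985 -0.0933  0.165 ] [ 0.5296 -0.0956  0.165 ] rear [0.5065 0.1003 0.165 ]
```

```bash
cat >> h.py <<'E'
def plan(target,yawz,n):
    o=robot.get_obs();R=Rn.from_quat(o['tool_rot']);p=o['position']
    y=np.array([0,0,-1.]);z=np.array([np.cos(yawz),np.sin(yawz),0]);G=Rn.from_matrix(np.c_[np.cross(y,z),y,z])
    rv=(R.inv()*G).as_rotvec(); d=(np.array(target)-p)/n
    for i in range(n):
        Ri=R*Rn.from_rotvec(rv*i/n); print(np.round(np.degrees(rv/n),2),np.round(Ri.inv().apply(d),4))
E
python3 -c "
from h import *
plan([.514,-.0255,.26],np.radians(-2.1),15)"
```

```text
[ 0.   -4.45  0.  ] [-0.0313 -0.002  -0.0277]
[ 0.   -4.45  0.  ] [-0.0334 -0.002  -0.0252]
[ 0.   -4.45  0.  ] [-0.0352 -0.002  -0.0225]
[ 0.   -4.45  0.  ] [-0.0369 -0.002  -0.0197]
[ 0.   -4.45  0.  ] [-0.0383 -0.002  -0.0168]
[ 0.   -4.45  0.  ] [-0.0395 -0.002  -0.0138]
[ 0.   -4.45  0.  ] [-0.0404 -0.002  -0.0107]
[ 0.   -4.45  0.  ] [-0.0411 -0.002  -0.0075]
[ 0.   -4.45  0.  ] [-0.0416 -0.002  -0.0043]
[ 0.   -4.45  0.  ] [-0.0418 -0.002  -0.0011]
[ 0.   -4.45  0.  ] [-0.0418 -0.002   0.0022]
[ 0.   -4.45  0.  ] [-0.0415 -0.002   0.0054]
[ 0.   -4.45  0.  ] [-0.0409 -0.002   0.0086]
[ 0.   -4.45  0.  ] [-0.0401 -0.002   0.0118]
[ 0.   -4.45  0.  ] [-0.0391 -0.002   0.0148]
```

```bash
python3 -m crank '[[[0,-4.45,0,-0.0313,-0.004,-0.0277,100],[0,-4.45,0,-0.0334,-0.004,-0.0252,100],[0,-4.45,0,-0.0352,-0.004,-0.0225,100],[0,-4.45,0,-0.0369,-0.002,-0.0197,100],[0,-4.45,0,-0.0383,-0.002,-0.0168,100]]]' 40
python3 -m crank '[[[0,-4.45,0,-0.0395,-0.002,-0.0138,100],[0,-4.45,0,-0.0404,-0.002,-0.0107,100],[0,-4.45,0,-0.0411,-0.002,-0.0075,100],[0,-4.45,0,-0.0416,-0.002,-0.0043,100],[0,-4.45,0,-0.0418,-0.002,-0.0011,100]]]'
python3 -m crank '[[[0,-4.45,0,-0.0418,-0.002,0.0022,100],[0,-4.45,0,-0.0415,-0.002,0.0054,100],[0,-4.45,0,-0.0409,-0.002,0.0086,100],[0,-4.45,0,-0.0401,-0.001,0.0118,100],[0,-4.45,0,-0.0391,0,0.0148,100]]]'
python3 - <<'E'
from h import *
np.set_printoptions(precision=4,suppress=True)
o=robot.get_obs();p=robot.camera('wrist');save(p,'w1');print(o['time'],o['position'],o['joint_velocities'],p['K'],p['T_tool_cam'])
print(Rn.from_quat(o['tool_rot']).as_matrix())
for t in ['boom_hole','lens','button_tip']: print(t,[(d['at'],round(d['conf'],2)) for d in robot.spot_in(p,t)[:2]])
plan([.514,-.0255,.26],np.radians(-2.1),1)
E
```

```text
time: 1.78
position: [0.3225, -0.3959, 0.2468]
tool_rot: [0.262, -0.656, 0.657, -0.262]
ft_force: [-0.3, -0.4, 0.8]
grip_width: 0.087
time: 2.4
position: [0.4184, -0.2101, 0.2569]
tool_rot: [0.384, -0.593, 0.594, -0.384]
ft_force: [-0.3, -0.4, -0.2]
grip_width: 0.0872
time: 3.02
position: [0.5144, -0.0241, 0.2639]
tool_rot: [0.491, -0.508, 0.509, -0.492]
ft_force: [-0.1, 1.0, 0.1]
grip_width: 0.0873
3.025 [ 0.5144 -0.0241  0.2639] [ 0.6627  0.1849 -0.2982 -0.0003  0.1078  0.0435] [[340.7817   0.     258.5084]
 [  0.     340.7817 190.9834]
 [  0.       0.       1.    ]] [[ 0.0005  0.9625  0.2711 -0.0735]
 [ 0.001  -0.2712  0.9625 -0.1532]
 [ 1.     -0.0002 -0.0011  0.0004]
 [ 0.      0.      0.      1.    ]]
[[-0.0333  0.0009  0.9994]
 [-0.9994 -0.0003 -0.0333]
 [ 0.0003 -1.      0.0009]]
boom_hole [([177.0, 264.9], 0.89)]
lens [([176.3, 257.8], 0.84)]
button_tip [([176.4, 257.8], 0.44)]
[0.01 0.12 0.03] [0.0005 0.0035 0.0004]
```

View pics/w1.png

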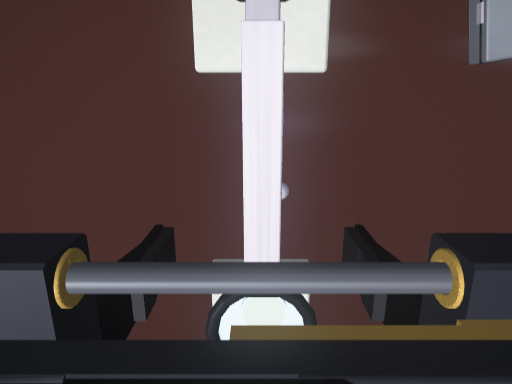

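```bash
cat >> h.py <<'E'
def bpw(p,o,rc,z):
    T=p['T_tool_cam'];R=Rn.from_quat(o['tool_rot']).as_matrix();M=R@T[:3,:3];c=R@T[:3,3]+o['position']
    d=M@np.linalg.inv(p['K'])@np.array([rc[1],rc[0],1.]);return c+d*(z-c[2])/d[2]
E
python3 - <<'E'
from h import *
np.set_printoptions(precision=4,suppress=True)
o=robot.get_obs();p=robot.camera('wrist');print(o['position'])
im=cv2.cvtColor(p['img'],cv2.COLOR_RGB2BGR)[10:270,200:330]
cv2.imwrite('pics/w2.png',cv2.resize(im,None,fx=3,fy=2.3,interpolation=cv2.INTER_CUBIC))
g=cv2.cvtColor(p['img'],cv2.COLOR_RGB2GRAY).astype(float)
for r in (30,80,130,160,220,245):
    gr=np.diff(cv2.GaussianBlur(g,(3,3),0)[r]); l=235+np.argmax(gr[235:255])+.5; q=270+np.argmin(gr[270:292])+.5
    a,b=bpw(p,o,(r,l),.165),bpw(p,o,(r,q),.165); print(r,l,q,a,b,(a+b)/2)
print('btn',bpw(p,o,(191,286),.15))
E
```

```text
[ 0.5136 -0.025   0.2635]
30 242.5 283.5 [0.5069 0.0912 0.165 ] [0.5347 0.0902 0.165 ] [0.5208 0.0907 0.165 ]
80 242.5 283.5 [0.5054 0.059  0.165 ] [0.5342 0.058  0.165 ] [0.5198 0.0585 0.165 ]
130 242.5 282.5 [0.5037 0.0243 0.165 ] [0.5329 0.0233 0.165 ] [0.5183 0.0238 0.165 ]
160 243.5 282.5 [0.5034 0.0021 0.165 ] [0.5326 0.0011 0.165 ] [0.518  0.0016 0.165 ]
220 244.5 281.5 [ 0.5019 -0.0457  0.165 ] [ 0.531  -0.0467  0.165 ] [ 0.5165 -0.0462  0.165 ]
245 244.5 280.5 [ 0.501 -0.067  0.165] [ 0.5299 -0.068   0.165 ] [ 0.5154 -0.0675  0.165 ]
btn [ 0.5359 -0.0274  0.15  ]
```

View pics/w2.png

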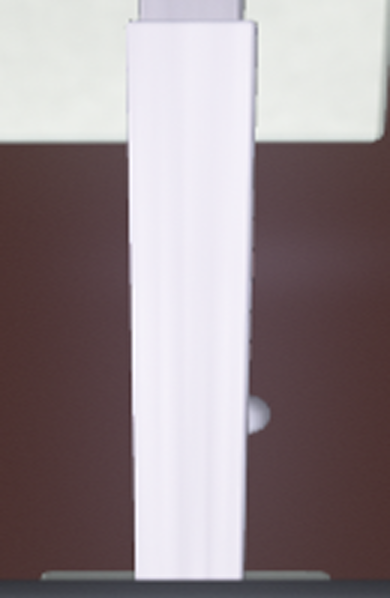

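```bash
python3 -m crank '[[[0,0,0,0.0015,0.03,0.002,100],[0,0,0,0,0.035,0,100],[0,0,0,0,0.035,0,80],[0,0,0,0,0.0235,0,70],[0,0,0,0,0,0,60]]]' 40
python3 -m crank '[[[0,0,0,0,0.001,0,60],[0,0,0,0,0,0,60],[0,0,0,0,0,0,60],[0,0,0,0,0,0,60],[0,0,0,0,0,0,60]]]'
python3 - <<'E'
from h import *
np.set_printoptions(precision=4,suppress=True)
o=robot.get_obs();p=robot.camera('wrist');save(p,'w3');print(o['time'],o['position'],o['ft_force'])
for c in('top','scene'):
    p=robot.camera(c); im=cv2.cvtColor(p['img'],cv2.COLOR_RGB2BGR); im=im[190:270,220:410] if c=='top' else im[120:290,80:270]
    cv2.imwrite('pics/'+c+'3.png',cv2.resize(im,None,fx=3.5,fy=3.5,interpolation=cv2.INTER_CUBIC))
E
```

```text
time: 3.9
position: [0.5138, -0.0279, 0.1386]
tool_rot: [-0.491, 0.511, -0.508, 0.489]
ft_force: [-0.2, -0.9, 0.5]
grip_width: 0.0648
time: 4.53
position: [0.5157, -0.0269, 0.1393]
tool_rot: [0.491, -0.509, 0.509, -0.491]
ft_force: [-0.3, 0.2, -0.2]
grip_width: 0.0521
4.525 [ 0.5157 -0.0269  0.1393] [-0.2708  0.172  -0.1859]
```

View pics/w3.png

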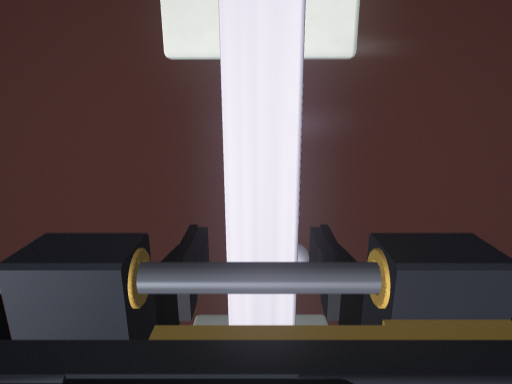

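View pics/scene3.png

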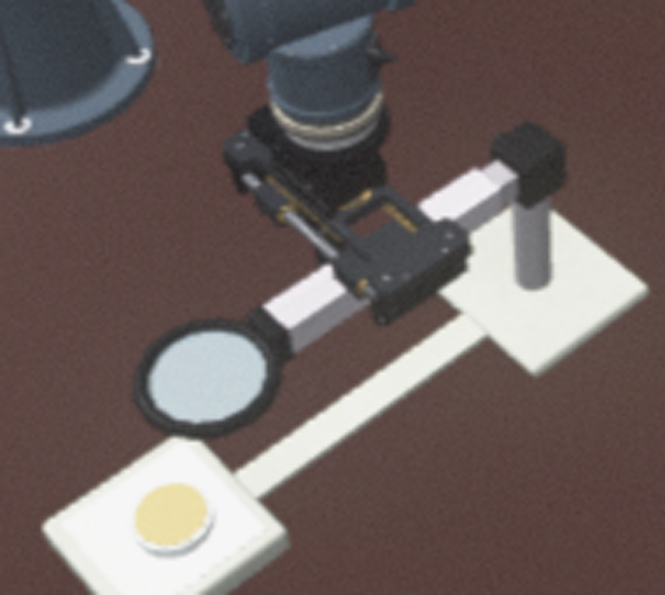

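```bash
python3 - <<'E'
from h import *
p=robot.camera('wrist');T=np.linalg.inv(p['T_tool_cam'])
for t in [(0,-.011,.02),(0,-.007,.02),(-.006,-.011,.02),(-.0095,.008,.026),(.0095,.008,.026),(-.0095,.008,-.026)]:
    c=T[:3,:3]@t+T[:3,3];u=p['K']@c;print(t,u[1]/u[2],u[0]/u[2])
im=cv2.cvtColor(p['img'],cv2.COLOR_RGB2BGR)[215:330,170:370]
cv2.imwrite('pics/w4.png',cv2.resize(im,None,fx=4,fy=4,interpolation=cv2.INTER_CUBIC))
E
```

```text
(0, -0.011, 0.02) 261.0380169925597 301.5076417815095
(0, -0.007, 0.02) 257.05811777996246 300.4858457404817
(-0.006, -0.011, 0.02) 249.08862357549023 301.95130004061946
(-0.0095, 0.008, 0.026) 226.4138211518753 309.47479045918516
(0.0095, 0.008, 0.026) 260.4684715605524 308.0166357036242
(-0.0095, 0.008, -0.026) 226.42674522277625 206.76211886975003
```

View pics/w4.png

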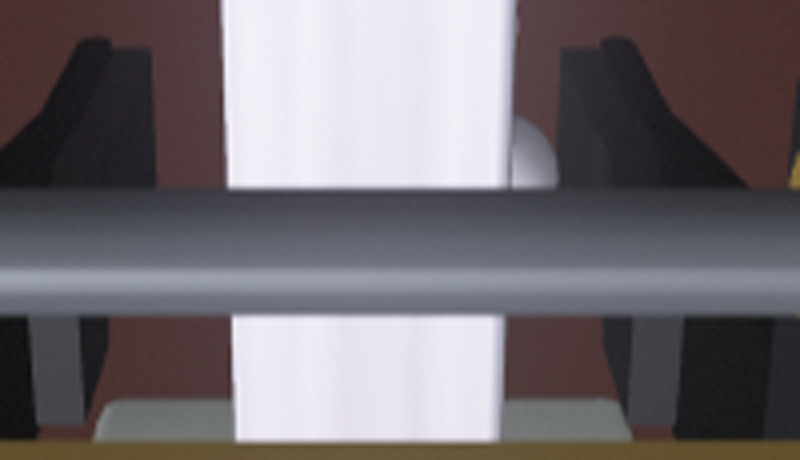

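```bash
python3 -m crank '[[[0,0,0,-0.001,0,0.001,56],[0,0,0,0,0,0,40],[0,0,0,0,0,0,30],[0,0,0,0,0,0,20],[0,0,0,0,0,0,20]]]' 15
python3 -m crank '[[[0,0,0,0,0,0,20],[0,0,0,0,0,0,20],[0,0,0,0,0,0,20],[0,0,0,0,0,0,20],[0,0,0,0,0,0,20]]]'

```

```text
time: 5.35
position: [0.517, -0.0261, 0.1391]
tool_rot: [0.491, -0.509, 0.509, -0.491]
ft_force: [1.6, -0.4, -0.7]
grip_width: 0.0303
time: 5.98
position: [0.517, -0.0261, 0.1392]
tool_rot: [0.491, -0.509, 0.509, -0.491]
ft_force: [3.7, 1.5, -0.4]
grip_width: 0.0295
```

```bash
python3 -m crank '[[[0,0,0,0,0,0.0005,20],[0,0,0,0,0,0,20],[0,0,0,0,0,0,20],[0,0,0,0.0005,0,0,20],[0,0,0,0.0005,0,0,20]]]' 40
python3 -m crank '[[[0,0,0,0.0005,0,0,20],[0,0,0,0.0005,0,0,20],[0,0,0,0.0005,0,0,20],[0,0,0,0.0005,0,0,20],[0,0,0,0,0,0,20]]]' 40

```

```text
time: 6.6
position: [0.5169, -0.0261, 0.1391]
tool_rot: [-0.49, 0.51, -0.509, 0.491]
ft_force: [1.2, 4.6, 4.1]
grip_width: 0.0289
time: 7.22
position: [0.5168, -0.0265, 0.1392]
tool_rot: [-0.49, 0.51, -0.508, 0.492]
ft_force: [2.8, 9.7, 4.3]
grip_width: 0.0293
```

```bash
python3 -m crank '[[[0,0,0,0.0005,0,0,20],[0,0,0,0.0005,0,0,20],[0,0,0,0.0005,0,0,20],[0,0,0,0.0005,0,0,20],[0,0,0,0,0,0,20]]]' 40
python3 -m crank '[[[0,0,0,0.0003,0,0,20],[0,0,0,0.0003,0,0,20],[0,0,0,0.0003,0,0,20],[0,0,0,0.0003,0,0,20],[0,0,0,0,0,0,20]]]' 40

```

```text
time: 7.85
position: [0.5167, -0.0284, 0.1391]
tool_rot: [-0.49, 0.51, -0.508, 0.492]
ft_force: [2.6, 9.7, 4.0]
grip_width: 0.0292
time: 8.48
position: [0.5167, -0.0296, 0.1391]
tool_rot: [-0.49, 0.51, -0.508, 0.492]
ft_force: [3.4, 10.1, 3.9]
grip_width: 0.0292
```

```bash
cat >> h.py <<'E'
def look(n):
    np.set_printoptions(precision=4,suppress=True)
    o=robot.get_obs();p=robot.camera('top')
    im=cv2.cvtColor(p['img'],cv2.COLOR_RGB2BGR)[190:270,220:410]
    cv2.imwrite('pics/'+n+'t.png',cv2.resize(im,None,fx=4.2,fy=4.2,interpolation=cv2.INTER_CUBIC))
    w=robot.camera('wrist');im=cv2.cvtColor(w['img'],cv2.COLOR_RGB2BGR)[0:330,150:370]
    cv2.imwrite('pics/'+n+'w.png',cv2.resize(im,None,fx=2,fy=1.8,interpolation=cv2.INTER_CUBIC))
    print(o['time'],o['position'],o['ft_force'],o['grip_width'])
    print('lens',[(bp(p,d['at'],.156),d['conf']) for d in robot.spot_in(p,'lens')[:1]])
E
python3 -c "
from h import *
look('a')"
```

```text
8.475 [ 0.5167 -0.0296  0.1391] [ 3.4214 10.1415  3.8709] 0.02916883317395524
lens [(array([0.5119, 0.0234, 0.156 ]), 0.58)]
```

View pics/at.png

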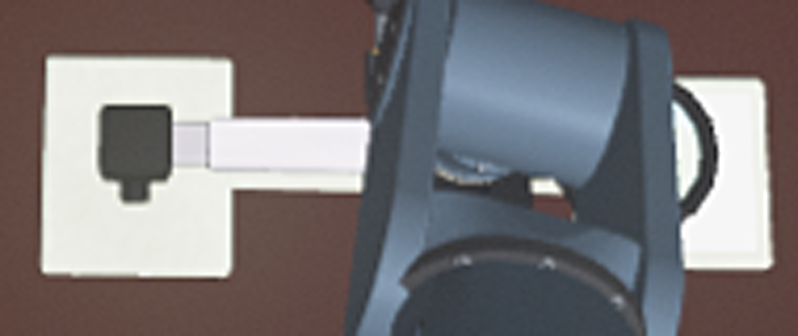

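View pics/aw.png

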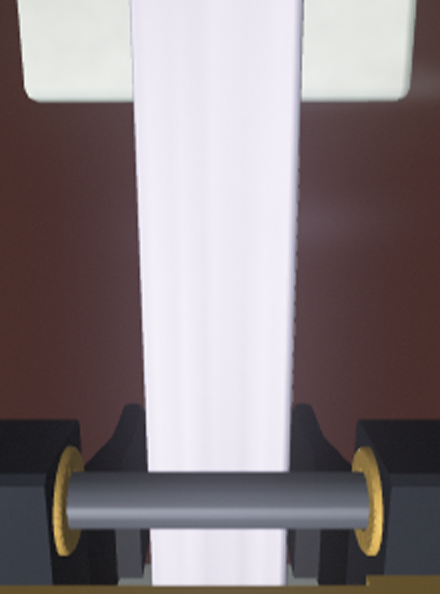

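```bash
python3 -m crank '[[[0,0,0,0.0008,0,0,20],[0,0,0,0.0008,0,0,20],[0,0,0,0.0008,0,0,20],[0,0,0,0.0008,0,0,20],[0,0,0,0.0008,0,0,20]]]' 40
python3 -m crank '[[[0,0,0,0.0012,0,0,20],[0,0,0,0.0012,0,0,20],[0,0,0,0.0012,0,0,20],[0,0,0,0.0012,0,0,20],[0,0,0,0.0012,0,0,20]]]' 40
python3 -c "
from h import *
look('b')"
```

```text
time: 9.25
position: [0.5166, -0.0323, 0.1391]
tool_rot: [-0.489, 0.511, -0.508, 0.492]
ft_force: [3.2, 13.6, 5.0]
grip_width: 0.0292
time: 9.88
position: [0.5163, -0.0397, 0.1391]
tool_rot: [-0.49, 0.51, -0.508, 0.492]
ft_force: [2.2, 9.2, 4.2]
grip_width: 0.0291
9.875 [ 0.5163 -0.0397  0.1391] [2.2448 9.1883 4.183 ] 0.02907839693123836
lens [(array([0.5158, 0.0192, 0.156 ]), 0.73)]
```

View pics/bt.png

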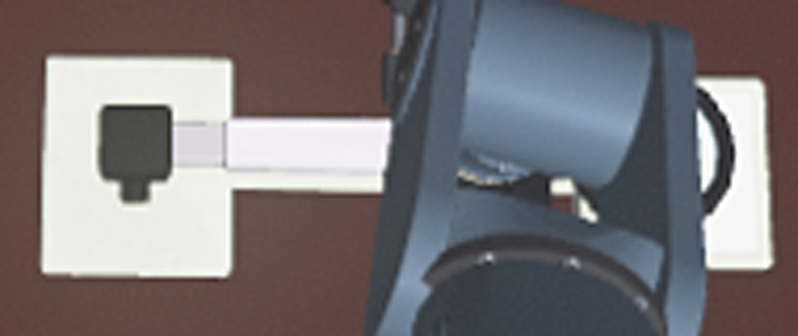

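```bash
python3 -m crank '[[[0,0,0,0.0015,0,0,20],[0,0,0,0.002,0,0,20],[0,0,0,0.002,0,0,20],[0,0,0,0.002,0,0,20],[0,0,0,0.002,0,0,20]]]' 20
python3 -m crank '[[[0,0,0,0.0025,0,0,20],[0,0,0,0.0025,0,0,20],[0,0,0,0.0025,0,0,20],[0,0,0,0.0025,0,0,20],[0,0,0,0.0015,0,0,20]]]' 20
python3 -c "
from h import *
look('c')"
```

```text
time: 10.65
position: [0.5161, -0.0492, 0.1391]
tool_rot: [-0.489, 0.51, -0.508, 0.492]
ft_force: [2.5, 8.7, 4.3]
grip_width: 0.0293
time: 11.28
position: [0.5157, -0.0607, 0.1391]
tool_rot: [-0.489, 0.51, -0.508, 0.492]
ft_force: [3.9, 8.6, 3.9]
grip_width: 0.0297
11.275 [ 0.5157 -0.0607  0.1391] [3.8846 8.6246 3.9244] 0.02973931653106926
lens [(array([0.5137, 0.001 , 0.156 ]), 0.56)]
```

View pics/ct.png

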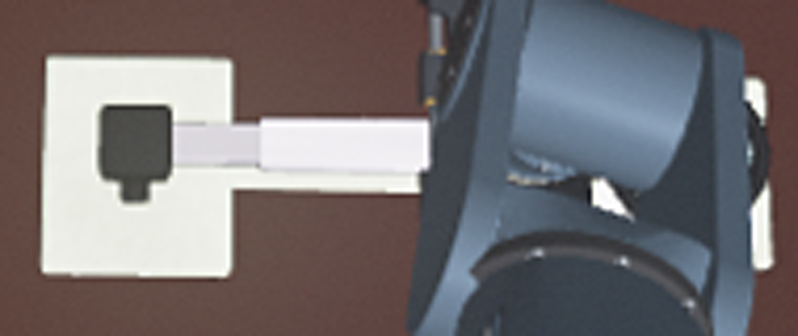

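```bash
python3 -m crank '[[[0,0,0,0.0015,0,0,20],[0,0,0,0.0015,0,0,20],[0,0,0,0.0015,0,0,20],[0,0,0,0.001,0,0,20],[0,0,0,0.001,0,0,20]]]' 20
python3 -m crank '[[[0,0,0,0.0008,0,0,20],[0,0,0,0.0008,0,0,20],[0,0,0,0.0008,0,0,20],[0,0,0,0.0005,0,0,20],[0,0,0,0,0,0,20]]]'

```

```text
time: 12.05
position: [0.5155, -0.0674, 0.1391]
tool_rot: [-0.49, 0.51, -0.508, 0.492]
ft_force: [2.8, 8.0, 3.4]
grip_width: 0.0296
time: 12.68
position: [0.5153, -0.0729, 0.1391]
tool_rot: [0.491, -0.509, 0.509, -0.491]
ft_force: [0.6, -0.8, 3.8]
grip_width: 0.0295
```

```bash
python3 - <<'E'
from h import *
look('d')
p=robot.camera('scene');im=cv2.cvtColor(p['img'],cv2.COLOR_RGB2BGR)[160:240,140:240]
cv2.imwrite('pics/ds.png',cv2.resize(im,None,fx=7,fy=7,interpolation=cv2.INTER_CUBIC))
E
```

```text
12.675 [ 0.5153 -0.0729  0.1391] [ 0.5996 -0.7895  3.7614] 0.029512652650720412
lens [(array([ 0.5124, -0.001 ,  0.156 ]), 0.55)]
```

View pics/ds.png

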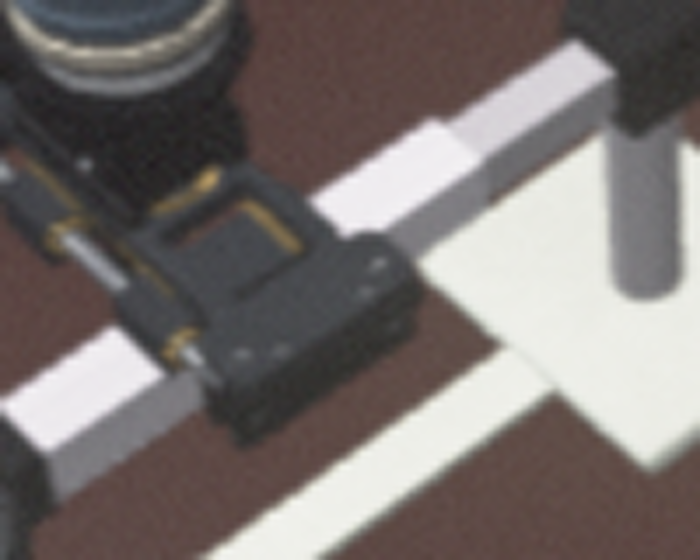

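View pics/dw.png

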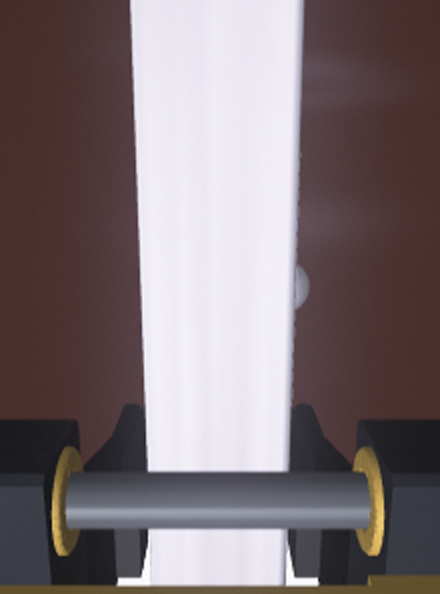

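View pics/dt.png

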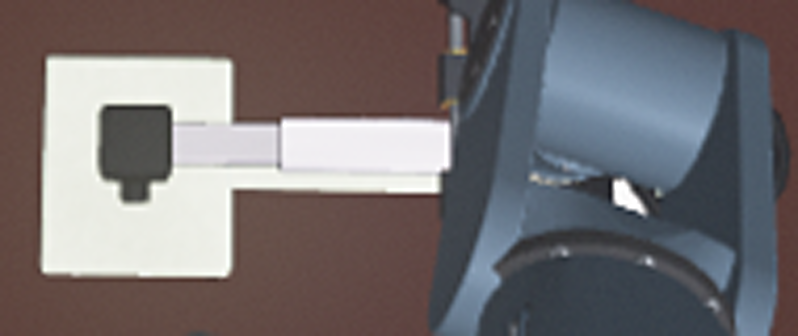

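```bash
python3 -m crank '[[[0,0,0,0.0004,0,0,20],[0,0,0,0.0004,0,0,20],[0,0,0,0.0004,0,0,20],[0,0,0,0,0,0,20],[0,0,0,0,0,0,20]]]'
python3 - <<'E'
from h import *
look('e')
E
```

```text
time: 13.5
position: [0.5153, -0.0738, 0.1391]
tool_rot: [-0.491, 0.509, -0.509, 0.491]
ft_force: [-1.3, -1.2, 5.3]
grip_width: 0.0299
13.5 [ 0.5153 -0.0738  0.1391] [-1.333  -1.2352  5.3487] 0.029947432892822638
lens [(array([ 0.516 , -0.0024,  0.156 ]), 0.85)]
```

View pics/ew.png

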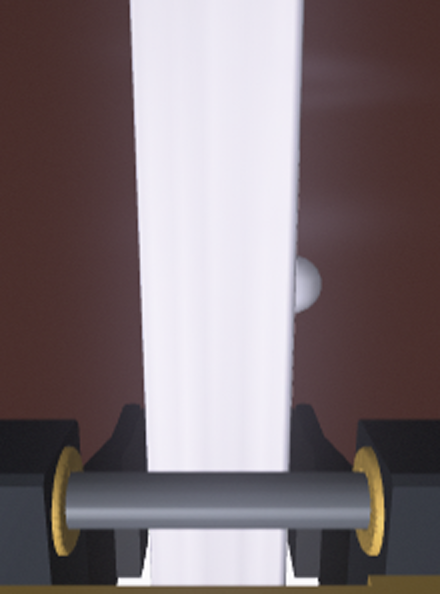

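```bash
python3 -m crank '[[[0,0,0,0,0,0,60],[0,0,0,0,0,0,80],[0,0,0,0,0,0,80],[0,0,0,0,0,0,80],[0,0,0,0,0,0,80]]]'
python3 -m crank '[[[0,0,0,0,-0.01,0,80],[0,0,0,0,-0.03,0,80],[0,0,0,0,-0.04,0,80],[0,0,0,0,-0.04,0,80],[0,0,0,0,0,0,80]]]'
python3 - <<'E'
from h import *
look('f')
p=robot.camera('scene');im=cv2.cvtColor(p['img'],cv2.COLOR_RGB2BGR)[140:310,80:270]
cv2.imwrite('pics/fs.png',cv2.resize(im,None,fx=3.5,fy=3.5,interpolation=cv2.INTER_CUBIC))
E
```

```text
time: 14.28
position: [0.5153, -0.0737, 0.139]
tool_rot: [-0.491, 0.509, -0.509, 0.491]
ft_force: [0.2, -0.1, 0.3]
grip_width: 0.0674
time: 14.9
position: [0.5177, -0.0745, 0.2631]
tool_rot: [0.49, -0.506, 0.512, -0.492]
ft_force: [0.5, 0.1, -1.0]
grip_width: 0.0694
14.9 [ 0.5177 -0.0745  0.2631] [ 0.5084  0.1339 -0.9982] 0.06941449914757637
lens [(array([ 0.5074, -0.0416,  0.156 ]), 0.63)]
```

View pics/fw.png

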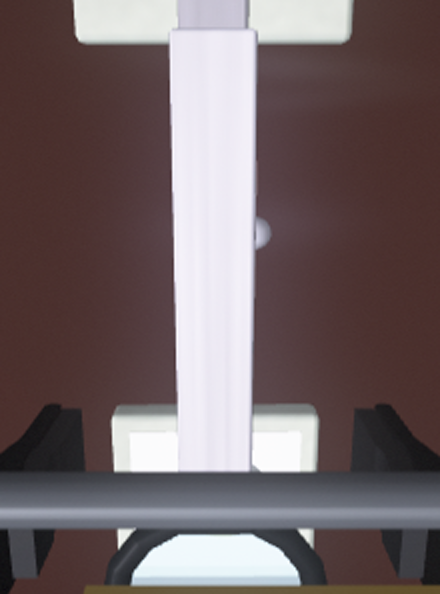

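View pics/ft.png

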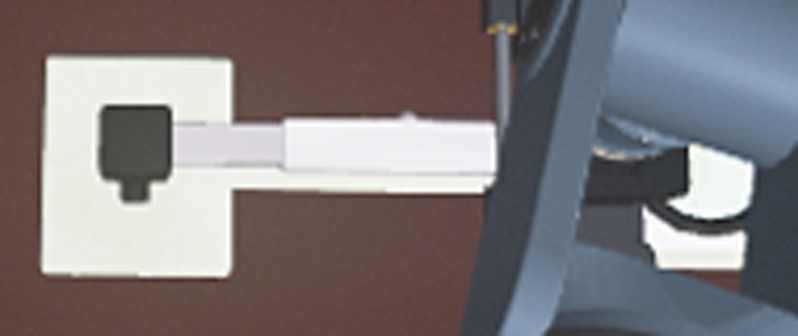

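View pics/fs.png

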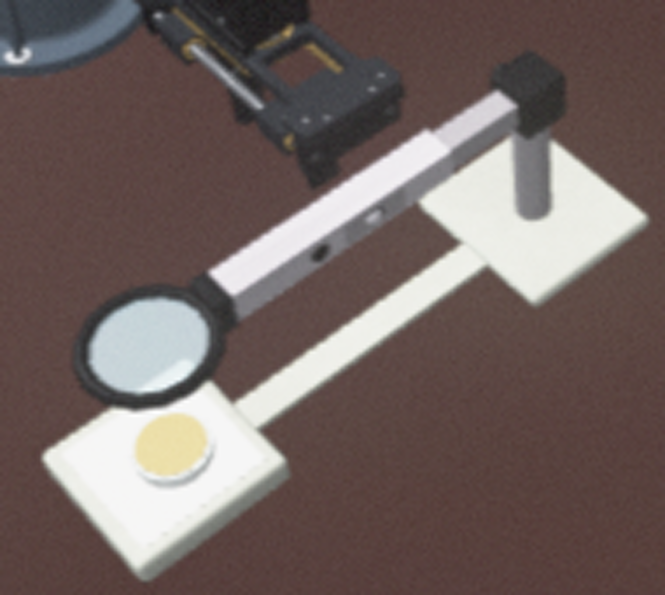

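```bash
python3 -m crank '[[[0,0,0,0,0,0,80],[0,0,0,0,0,0,80],[0,0,0,0,0,0,80],[0,0,0,0,0,0,80],[0,0,0,0,0,0,80]]]'; python3 -c "
from rig import robot
print(robot.hand_in())"
```

```text
time: 15.72
position: [0.5154, -0.0738, 0.259]
tool_rot: [-0.491, 0.509, -0.509, 0.491]
ft_force: [-0.1, 0.4, -0.6]
grip_width: 0.0697
the job is handed in; nothing more can be done
None
```

The sleeve is now one hole further out, with the button popped out through the next hole. I handed the job in at about 15.7 s.

I closed the pads over the button until it was flush, which showed as a jaw opening of about 29–30 mm on the 30 mm sleeve. I then drew the sleeve out in small steps. The highest pull I read was 13.6 N, but readings come only at the end of each move, so a brief higher peak would not show. The pull dropped from about 8 N to -1 N as the button began to rise. It was only partly out at that point, so I drew about 1 mm further, stopped, let go and lifted clear.

**Last checks:**
- **Sleeve travel:** 47.7 mm from the tool's movement and about 49 mm from the sleeve's rear edge in the top picture. The two differ by just over 1 mm, and both are inside 44–84 mm.
- **Button:** it stands as proud as at the start in the top and wrist pictures. The old hole is now empty ahead of it.
- **Dish, bottle and slide box:** the dish is where it was in the scene picture. I did not measure the bottle and slide box again, but the arm never went near them.
- **Robot:** the gripper is open, about 0.1 m above the boom, and touching nothing.

The lens network's reports were wrong in the top pictures taken while the arm hid the lens, so I did not use them.

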